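# Jack up the gel viewer at its marked lift tab and hold it

### The arm

A 6-joint arm with a two-finger parallel gripper is mounted at the origin on the work surface. World frame = base frame: x ahead of the robot, y to its left, z up, the work surface at z = 0. Lengths are in m, angles in degrees, forces in N, time in s.
With the tool pointing down it reaches from about 0.375 to 0.9 m from the base axis. Payload 3.1 kg.
Tool frame: the origin (TCP) lies at the very end of the fingers, on their centre line; the grasp point (between the pads) lies behind it (bot.grip_depth is the z of the grasp point in the tool frame, in m); z points along the fingers, y is the direction in which the jaws open and shut (so a half turn about z gives the same grasp; the last joint's range is limited). The gripper opens to 87 mm and grips with 3 to 60 N. Pads are 19 mm wide; open, the fingers measure 117 mm over their backs; the gripper's body (75 mm by 190 mm) begins 51 mm behind the grasp point.
Start: joints at [-76.347, 30.224, 82.088, -0, 67.689, -10.227], TCP at [0.253, -0.571, 0.223] pointing down, gripper open.
Joint ranges: [-176.69, 176.69], [-43.24, 126.21], [12.49, 139.97], [-82, 262], [0, 151.66], [-163.58, 163.58]. Speed limits (degrees/s): [159.86, 159.86, 180, 180, 180, 180].

### API

Orientations are given as a 3x3 rotation matrix whose columns are the frame's x, y, z axes.
In Python, from rig import bot, vision gives the robot as it stands. The module is installed in compiled form; this text tells all that it offers.
- The arm moves only by the shell command python3 -m jog 'ROWS'. ROWS is JSON, a list of rows, each a list of 3 entries, a list of its own where there are three numbers: the shift along the tool's x, y, z in mm, then the turn, a rotation vector about the tool's x, y, z in degrees, then the closure, from 0 (fully open) to 1 (shut). In form: [[[dx, dy, dz], [wx, wy, wz], fingers], ...]. A call has 1 to 12 rows; each row is the pose to reach, as a shift and turn from the pose commanded when the call began, along the tool's axes at that moment; what a row does not reach only later rows make up. A row lasts 1/12 s, in which the tool goes at most 41.7 mm and 7.16 degrees, less where a joint would pass 70% of its speed; a pose out of reach is approached as far as the arm can. A call with a gripper value outside its range is refused whole. The fingers move at their own pace and stop on an object; the grip force is fixed at half the most. Time passes only in rows, so rows that repeat a pose let the fingers close. It gives the time, the measured TCP pose, the force and the opening at its end, in the units of the state.
- bot.read_state(): the state, without advancing time (a new reading comes with each control period).
- vision.capture(name): name is "side" or "top"; returns the picture (480x640x3 uint8, red, green, blue); there is no depth.
- vision.camera_info(name): a dict with "intrinsics" (3x3 intrinsics, pixels), "dist" ([k1, k2, p1, p2, k3] as OpenCV has them; the pictures are not rectified), "camera_from_world" (4x4, takes a point from world to camera coordinates). Camera axes: x right, y up, looking along -z (the intrinsics and any distortion apply to the point x, -y, -z); pixel columns grow to the right and rows downward; lengths in m; the calibration is good to about 2 mm. A picture is of the moment at which its call begins. camera_info takes no time and is no camera call.
- bot.hand_in(): hands the job in, once; it reports no verdict.
The state is a dict: "time_s": time; "joint_positions": joint angles; "qvel": joint speeds; "tau": joint torques, N m; "position": TCP position; "tcp_rot": TCP orientation; "force": force on the tool from outside, world axes, zero at the start; "moment": the same for the moment, N m; "opening": opening from 0.0 (shut) to 1.0 (fully open).
Only numpy, scipy, OpenCV 4.12 (cv2) and the standard library are available. Lean on these libraries where they do the work, as an engineer would, in place of code of your own. Each camera call takes 0.05 s, during which the arm holds its last target. There are 200 camera calls.

### The job

The front edge of the white gel viewer has to be held up off the bench: place the blue bench jack flat on the bench with its round saddle centred under the lift tab that carries the yellow disc (not the grey one), and let go of the jack. Pump the orange handle down to its stop for a trial lift, let it spring right back up, then pump it down to its stop again and finish while still holding it down, the viewer resting raised on the saddle. Lift only with the jack: do not push the viewer itself, do not knock the discs off their tabs, and leave the tube rack and tip box where they are.

Things in the scene. Friction and masses are not known exactly. Their poses are not given: they have to be found in the camera images.
- jack: Loose blue jack, about 0.8 kg. Origin: underside, below its grip block; +x to the saddle (axis at x = 120), -x to the pump handle (pivot x = -40, 50 high). Base plate x -150 to 145, 80 wide, 10 thick. Grip block 40 long (x), 30 wide (y), from the plate up to 66 high, both y sides free: take it from above, fingers closing along y. Only friction holds it on the bench.
- saddle_top (a point): Centre of the top face of the jack's dark round saddle, 34 diameter; 48 above the bench with the handle up. It rises straight up in proportion to the handle joint, 28 at the handle's stop.
- handle_pad: Orange pad at the end of the pump handle, 55 (x, along the handle) x 36 x 14 thick; press it down from above. Origin at its centre, 140 from the pivot, moving on an arc. Handle up: jack x = -159, 123 above the bench, handle sloping up 0.55 rad from the pivot to the pad. At its stop: jack x = -180, 57 above the bench, sloping 0.05 rad.
- pad_top (a point): Centre of the orange pad's upper face (7 above the pad's origin, square to the handle), where to press.
- pump_handle (a joint): Pump handle angle, rad: 0 = up (sprung back), 0.5 = down at its stop. A spring returns it when let go; pressing at the pad takes about 2 N at first and about 6 to 12 N near the stop (which is firm) with the viewer's weight on it. The saddle meets the tab at about 0.21.
- unit_base: Fixed rear hinge of the white gel viewer (flat box 240 deep, 280 wide, 120 high, dark glass on top). Origin on the bench under the front edges of the lift tabs, midway between them; +x points into the viewer, y along its front, z up. Housing front at x = 60, hinge line at x = 300, 15 high.
- tabs_mid (a point): Point midway between the viewer's two steel lift tabs, level with their underside; moves with the viewer. In unit_base's frame, viewer down: x = 28, y = 0, 60 above the bench. Tabs at y = -65 and +65, each 52 wide (y), from x = -2 to the housing, 8 thick, underside 60 and top 68 above the bench, open below; a disc lies on each at x = 28. A jack comes in along +x.
- saddle: The jack's dark round saddle, 34 diameter, 8 thick, on top of the ram; origin at the centre of its underside.
- chassis (a joint): Tilt of the viewer about its rear hinge, rad: 0 = down on its feet, grows as the front rises; about 0.058 with the jack at its stop.
- yellow_disc: Loose yellow disc, 36 diameter, 5 thick, lying on the tab to lift at (either tab); origin at the centre of its underside, right over the lift point.
- grey_disc: Loose grey disc of the same size on the other tab, which is not to be lifted at.
- tube_rack: Bystander: green tube rack 55 x 180, 88 high with its tubes. Leave alone.
- tip_box: Bystander: blue tip box with clear lid 85 x 120, 57 high. Leave alone.

How it is judged:
By the outcome, as a careful person would: the job done as asked, in the order asked, and still so for the second after the job is handed in, while the arm keeps its last pose, push and grip.
It also fails if it takes over 67 s, if anything falls off the work surface, if the arm or the gripper's body presses on something with over 40 N, if the wrist force passes 120 N, or if a joint passes its speed limit or range.

## Working session

There is one attempt and no reset: what is moved stays moved. The work goes in short steps, Python scripts to look and compute and a shell command to move; the robot and the scene stay as the last step left them, time stands still between calls to the robot, and variables do not carry over. Pictures are saved under pics/ and viewed, about 8 in all and at most 12, crops included, and the job is handed in when it is done.

```bash
mkdir -p pics
python3 - <<'E'
from rig import bot, vision
import cv2
for n in("top","side"):
    im=vision.capture(n); cv2.imwrite(f"pics/{n}0.png",im[:,:,::-1])
    c=vision.camera_info(n); print(n,c)
s=bot.read_state(); print(s, bot.grip_depth)
E
```

```text
top {'intrinsics': array([[530.48321347,   0.        , 321.66388715],
       [  0.        , 530.48321347, 249.13703922],
       [  0.        ,   0.        ,   1.        ]]), 'dist': array([-0.01475823,  0.        ,  0.        ,  0.        ,  0.        ]), 'camera_from_world': array([[ 0.01060411, -0.99984098, -0.01433745, -0.02613727],
       [ 0.98980294,  0.00845865,  0.14219209, -0.56931668],
       [-0.1420482 , -0.01569907,  0.98973524, -1.22850393],
       [ 0.        ,  0.        ,  0.        ,  1.        ]])}
side {'intrinsics': array([[593.18641055,   0.        , 317.55419097],
       [  0.        , 593.18641055, 243.71531123],
       [  0.        ,   0.        ,   1.        ]]), 'dist': array([-0.10569412,  0.        ,  0.        ,  0.        ,  0.        ]), 'camera_from_world': array([[-0.73236128, -0.68087487, -0.00750771,  0.37566937],
       [ 0.52085503, -0.56727484,  0.63789442, -0.36103452],
       [-0.43858522,  0.46325875,  0.77008723, -1.37205799],
       [ 0.        ,  0.        ,  0.        ,  1.        ]])}
{'time_s': 0.1, 'joint_positions': array([-7.63466945e+01,  3.02725999e+01,  8.21483826e+01, -6.48141995e-04,
        6.76904607e+01, -1.02255791e+01]), 'qvel': array([ 0.04971535, -0.13366513, -0.20782101, -0.08701217, -0.04746088,
       -0.01180029]), 'tau': array([ 2.29707475e-04, -4.40983844e+01, -1.77150607e+01,  6.35928358e-02,
        5.33457357e-02, -4.39215921e-05]), 'position': array([ 0.25288625, -0.57083441,  0.22168432]), 'tcp_rot': array([[ 9.14401537e-01,  4.04808113e-01, -4.69291790e-04],
       [ 4.04808246e-01, -9.14399650e-01,  1.88761712e-03],
       [ 3.35002474e-04, -1.91601318e-03, -9.99998108e-01]]), 'force': array([ 0.32790583,  0.55235582, -0.28416874]), 'moment': array([-0.01012755,  0.02450909,  0.0229849 ]), 'opening': 0.9958202818799143} -0.0187
```

View pics/top0.png

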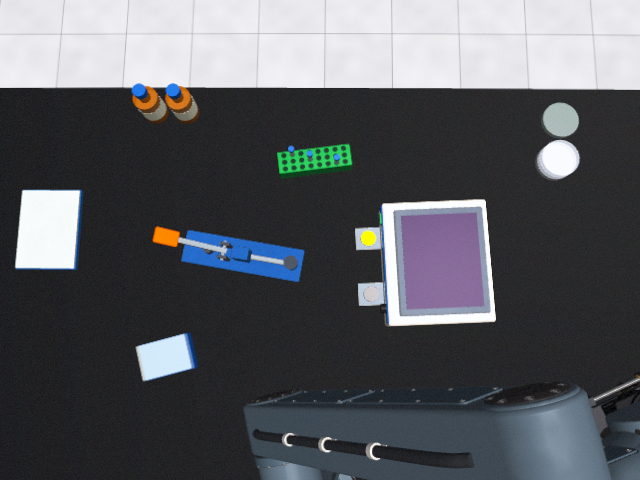

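View pics/side0.png

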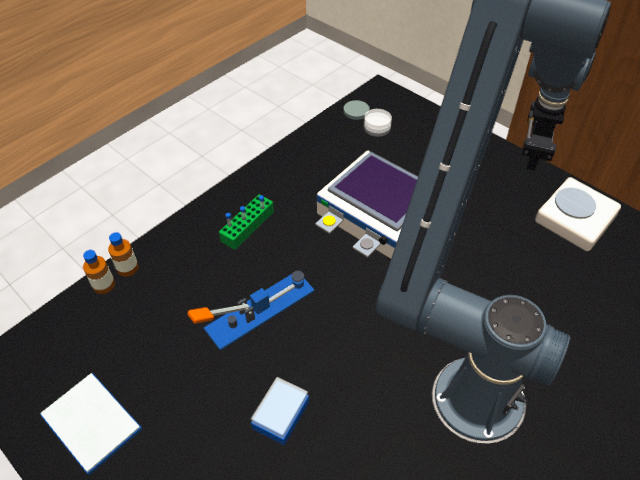

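The top view shows the jack at about (240,255) with its saddle at (290,263) and orange pad at (166,237). The yellow disc is at (368,238), grey at (373,294), and the rack and tip box are clear of the path. The side view shows the same layout.

```bash
cat > h.py <<'E'
import numpy as np, cv2
from rig import bot, vision
def ray(n,px):
    c=vision.camera_info(n); T=c["camera_from_world"]
    u=cv2.undistortPoints(np.array([[px]],float),c["intrinsics"],c["dist"])[0,0]
    d=T[:3,:3].T@np.array([u[0],-u[1],-1]); o=-T[:3,:3].T@T[:3,3]
    return o,d/np.linalg.norm(d)
def onz(n,px,z):
    o,d=ray(n,px); return o+d*(z-o[2])/d[2]
def tri(p,q):
    (a,u),(b,v)=ray("top",p),ray("side",q)
    s=np.linalg.lstsq(np.c_[u,-v],b-a,rcond=None)[0]
    P,Q=a+s[0]*u,b+s[1]*v; return (P+Q)/2,np.linalg.norm(P-Q)
def mask(im,lo,hi,roi=None):
    h=cv2.cvtColor(im,cv2.COLOR_RGB2HSV); m=cv2.inRange(h,lo,hi)
    if roi: z=np.zeros_like(m); x0,y0,x1,y1=roi; z[y0:y1,x0:x1]=1; m=m*z
    return m
def big(m):
    c=max(cv2.findContours(m,cv2.RETR_EXTERNAL,cv2.CHAIN_APPROX_NONE)[0],key=cv2.contourArea)
    M=cv2.moments(c); return c,np.array([M['m10'],M['m01']])/M['m00']
YEL=((24,150,120),(34,255,255)); ORA=((5,180,120),(17,255,255)); BLU=((100,150,50),(115,255,255))
E
python3 - <<'E'
from h import *
t=vision.capture("top"); s=vision.capture("side")
R={"top":(130,200,320,300),"side":(180,250,330,350)}
yt,ys=[big(mask(i,*YEL))[1] for i in(t,s)]
print("yellow",yt,ys,onz("top",yt,.073),onz("side",ys,.073),tri(yt,ys))
ot,os_=[big(mask(i,*ORA,R[n]))[1] for i,n in((t,"top"),(s,"side"))]
print("orange",ot,os_,onz("top",ot,.129),tri(ot,os_))
b,_=big(mask(t,*BLU,R["top"]))
r=cv2.minAreaRect(b); print("plate px",r)
for p in cv2.boxPoints(r): print("  ",onz("top",p,.010))
sx=(t.max(2)<75)&(t.max(2)>30)
for y in range(252,276): print(' '.join('%3d'%v for v in t[y,276:306].max(1)))
for n,p in (("grey",(372,294)),):
    print(t[294,372],t[294,360],t[280,372])
cv2.imwrite("pics/crop.png",cv2.resize(t[205:320,140:400,::-1],None,fx=3,fy=3,interpolation=cv2.INTER_CUBIC))
E
```

```text
yellow [367.86551724 237.73218391] [328.64102564 220.26824458] [ 0.59269784 -0.12879074  0.073     ] [ 0.58896421 -0.1274007   0.073     ] (array([ 0.59251692, -0.1297396 ,  0.06864522]), np.float64(0.002201378709496354))
orange [165.64514712 236.2894159 ] [199.79551282 314.39230769] [0.58296941 0.32833032 0.129     ] (array([0.58300746, 0.32928454, 0.12396585]), np.float64(0.0019412521346009284))
plate px ((242.44464111328125, 255.31378173828125), (120.4332275390625, 33.135066986083984), 10.007979393005371)
   [0.54113136 0.32654794 0.01      ]
   [0.6225763  0.31617327 0.01      ]
   [0.5727535  0.02156416 0.01      ]
   [0.49253223 0.03435324 0.01      ]
203 201 200 200 200 203 197 202 198 203 200 200 203 202 201 204 205 203 205 205 206 206 207 204 205 203 203 197  92  40
200 200 202 201 198 200 203 202 202 206 203 202 202 203 205 204 205 205 207 206 205 203 206 206 203 207 207 190  85  40
198 200 201 202 202 203 201 201 202 201 197 203 203 200 196 203 204 205 205 205 203 203 205 204 208 208 205 171  81  40
200 200 200 197 202 198 200 202 200 204 200 189 176 172 158 174 180 187 20
[... 1784 characters left out ...]
1 152 164 182 201 206 201 203 209 208 171  81  41  42  39  38
203 201 198 202 201 201 202 203 205 206 205 203 205 204 205 206 201 204 204 205 204 203 203 203 140  60  35  38  42  41
200 202 201 203 204 204 205 203 203 204 204 202 205 203 203 204 203 204 203 204 203 207 203 198 119  49  40  41  38  36
203 201 204 205 204 203 204 204 206 203 203 203 206 203 205 203 202 201 206 208 206 204 205 195  97  42  38  40  36  42
203 204 202 203 203 208 202 207 206 205 202 203 204 203 202 206 206 205 204 207 206 204 207 196  91  42  36  37  43  41
201 207 204 201 205 206 206 203 204 204 207 209 206 205 203 205 201 204 205 205 204 205 207 185  88  40  39  40  40  41
[209 203 206] [195 207 222] [41 43 43]
```

View pics/crop.png

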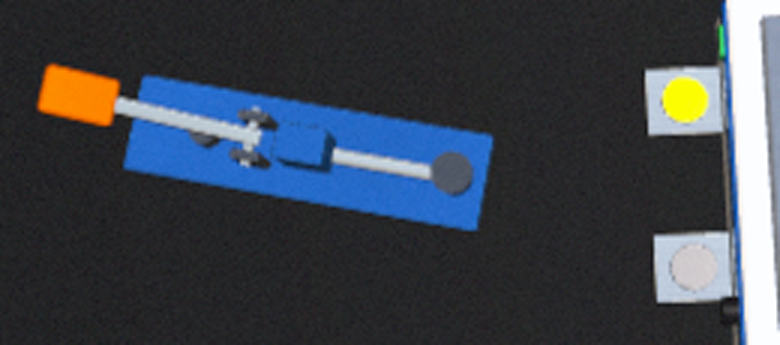

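The crop confirms the mask positions: saddle centre at about (290.3,262.5), yellow disc (368,238), grey disc (371.4,294.3).

```bash
cat >> h.py <<'E'
def plan(p,yaw,R=None,P=None):
    "shift (tool mm) and tool-z turn (deg) to bring TCP to p with tool y axis at world yaw, tool down"
    s=bot.read_state(); R=s["tcp_rot"]; P=s["position"]
    y=np.radians(yaw); yv=np.array([np.cos(y),np.sin(y),0]); z=np.array([0,0,-1.]); D=np.c_[np.cross(yv,z),yv,z]
    w=cv2.Rodrigues(R.T@D)[0].ravel()
    print("shift",(R.T@(np.array(p)-P)*1e3).round(1),"turn",np.degrees(w).round(2),"t",s["time_s"],"pos",P.round(4),"F",s["force"].round(2),"open",round(s["opening"],3))
def yawof(v): return np.degrees(np.arctan2(v[1],v[0]))
def jack_pose(t,roi):
    b,_=big(mask(t,*BLU,roi)); r=cv2.minAreaRect(b); q=cv2.boxPoints(r)
    w=np.array([onz("top",p,.010)[:2] for p in q]); c=w.mean(0)
    e=w-np.roll(w,-1,axis=0); L=np.linalg.norm(e,axis=1); k=np.argsort(L)[2:]
    v=[e[i]/L[i]*(1 if e[i][1]<0 else -1) for i in k]; a=np.mean(v,axis=0); a/=np.linalg.norm(a)
    return c+.0025*a,a,L
E
python3 - <<'E'
from h import *
t=vision.capture("top"); s=vision.capture("side")
y=onz("top",big(mask(t,*YEL))[1],.073)[:2]; g=onz("top",(371.4,294.3),.073)[:2]
print("y,g",y,g,np.linalg.norm(y-g))
vy=(y-g)/np.linalg.norm(y-g); vx=np.array([vy[1],-vy[0]]); print("viewer x",vx,yawof(vx),"y yaw",yawof(vy))
w=mask(t,(0,0,225),(180,30,255),(378,190,505,335)); r=cv2.minAreaRect(np.vstack([big(w)[0]])); 
print("housing box",r); print([onz("top",p,.12)[:2].round(4) for p in cv2.boxPoints(r)])
sd=onz("top",(290.3,262.5),.048)[:2]; pd=onz("top",big(mask(t,*ORA,(130,200,320,300)))[1],.127)[:2]
a=(sd-pd)/np.linalg.norm(sd-pd); print("saddle",sd,"pad",pd,np.linalg.norm(sd-pd),"yaw",yawof(a),"orig from saddle",sd-.12*a)
c,ax,L=jack_pose(t,(130,200,320,300)); print("plate pose",c,yawof(ax),L)
o=(c+sd-.12*a)/2; jy=np.array([-a[1],a[0]]);
plan((o[0],o[1],.15),yawof(a)+90)
E
```

```text
y,g [ 0.59269784 -0.12879074] [ 0.46093866 -0.13668839] 0.13199565355361728
viewer x [ 0.05983265 -0.99820842] -86.56979305736793 y yaw 3.430206942632062
housing box ((438.5122985839844, 262.0862731933594), (122.66362762451172, 106.43001556396484), 86.68222045898438)
[array([ 0.6627, -0.1572]), array([ 0.6789, -0.3978]), array([ 0.4039, -0.404 ]), array([ 0.3883, -0.1712])]
saddle [0.53581508 0.0532431 ] pad [0.58332417 0.32888592] 0.27970712487200206 yaw -99.7792718052753 orig from saddle [0.55619743 0.17149943]
plate pose [0.5567648  0.17220414] -99.52086714311118 [0.08224538 0.29879231 0.0813751  0.29620429]
shift [ 578.4 -556.6   72.7] turn [-4.000e-02 -3.000e-02 -5.634e+01] t 0.3 pos [ 0.253  -0.5713  0.2222] F [-0.02  0.46 -0.36] open 1.001
```

```bash
python3 -m jog '[[[578,-557,0],[0,0,-56.3],0],[[578,-557,0],[0,0,-56.3],0],[[578,-557,0],[0,0,-56.3],0],[[578,-557,0],[0,0,-56.3],0],[[578,-557,0],[0,0,-56.3],0],[[578,-557,0],[0,0,-56.3],0],[[578,-557,0],[0,0,-56.3],0],[[578,-557,0],[0,0,-56.3],0],[[578,-557,0],[0,0,-56.3],0],[[578,-557,0],[0,0,-56.3],0],[[578,-557,0],[0,0,-56.3],0],[[578,-557,0],[0,0,-56.3],0]]'
python3 - <<'E'
from h import *
plan((.5565,.1718,.15),-9.7)
E
```

```text
time_s: 1.3
position: [0.4422, -0.1066, 0.2228]
tcp_rot: [[0.171, 0.985, 0.001], [0.985, -0.171, -0.0], [-0.0, 0.001, -1.0]]
force: [0.5, 0.1, 0.1]
opening: 0.997
shift [293.8  64.9  72.8] turn [ 0.04  0.01 -0.14] t 1.3 pos [ 0.4422 -0.1066  0.2228] F [0.54 0.13 0.08] open 0.997
```

```bash
python3 -m jog '[[[294,65,0],[0,0,0],0],[[294,65,0],[0,0,0],0],[[294,65,0],[0,0,0],0],[[294,65,0],[0,0,0],0],[[294,65,0],[0,0,0],0],[[294,65,0],[0,0,0],0],[[294,65,0],[0,0,0],0],[[294,65,0],[0,0,0],0],[[294,65,73],[0,0,0],0],[[294,65,73],[0,0,0],0],[[294,65,73],[0,0,0],0]]' >/dev/null
python3 - <<'E'
from h import *
plan((.5565,.1718,.026),-9.7)
for n in("top","side"): cv2.imwrite(f"pics/{n}1.png",vision.capture(n)[:,:,::-1])
i=cv2.imread("pics/side1.png")[200:370,160:400]; cv2.imwrite("pics/s1c.png",cv2.resize(i,None,fx=3,fy=3,interpolation=cv2.INTER_CUBIC))
E
```

```text
shift [  3.5   6.5 117.8] turn [-0.73  0.23 -0.07] t 2.2167 pos [0.551  0.1697 0.1439] F [-0.53 -0.7  -0.32] open 0.999
```

View pics/s1c.png

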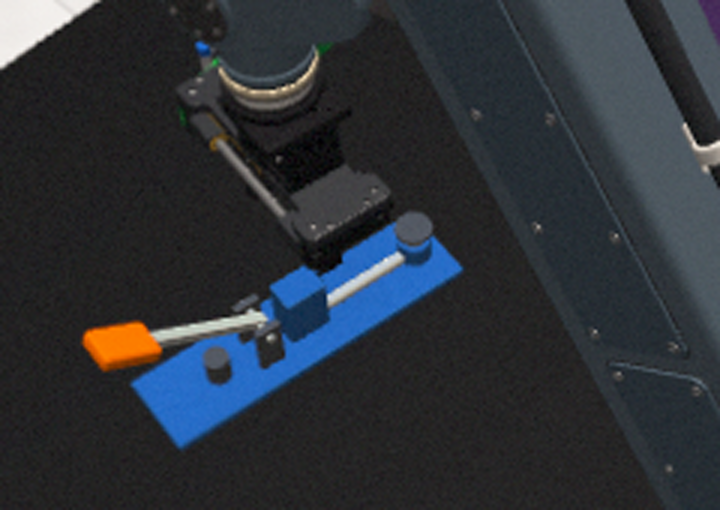

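The gripper hovers above the block at about (300,290) in the crop; the arm was still settling at that reading.

```bash
python3 -m jog '[[[0,0,60],[0,0,0],0],[[0,0,60],[0,0,0],0],[[0,0,60],[0,0,0],0],[[0,0,60],[0,0,0],0]]' >/dev/null
python3 - <<'E'
from h import *
plan((.5565,.1718,.026),-9.7)
E
```

```text
shift [ 1.9 -1.  65. ] turn [ 0.09 -0.03 -0.16] t 2.65 pos [0.557  0.1698 0.091 ] F [ 0.38 -0.37 -0.08] open 0.998
```

```bash
python3 -m jog '[[[2,-1,35],[0,0,0],0],[[2,-1,64],[0,0,0],0],[[2,-1,64],[0,0,0],0],[[2,-1,64],[0,0,0],0],[[2,-1,64],[0,0,0],1],[[2,-1,64],[0,0,0],1],[[2,-1,64],[0,0,0],1],[[2,-1,64],[0,0,0],1],[[2,-1,64],[0,0,0],1],[[2,-1,64],[0,0,0],1],[[2,-1,64],[0,0,0],1],[[2,-1,64],[0,0,0],1]]'
python3 - <<'E'
from h import *
t=vision.capture("top")
c,ax,L=jack_pose(t,(130,200,320,300)); print("plate pose",c,yawof(ax),L)
plan((.5565,.1718,.026),-9.7)
E
```

```text
time_s: 3.65
position: [0.5553, 0.1723, 0.0256]
tcp_rot: [[0.171, 0.985, -0.0], [0.985, -0.171, 0.0], [0.0, -0.0, -1.0]]
force: [0.3, 0.3, 0.1]
opening: 0.472
plate pose [0.54286581 0.08957214] -99.24431968858988 [0.08154439 0.13022615 0.08119654 0.12910572]
shift [-0.3  1.3 -0.5] turn [-0.01  0.   -0.12] t 3.7 pos [0.5553 0.1723 0.0255] F [ 0.27 -0.51  0.16] open 0.433
```

```bash
python3 -m jog '[[[0,0,0],[0,0,0],1],[[0,0,0],[0,0,0],1],[[0,0,0],[0,0,0],1],[[0,0,0],[0,0,0],1],[[0,0,0],[0,0,0],1],[[0,0,-4],[0,0,0],1],[[0,0,-8],[0,0,0],1],[[0,0,-8],[0,0,0],1],[[0,0,-8],[0,0,0],1]]'
python3 - <<'E'
from h import *
t=vision.capture("top"); s=vision.capture("side")
cv2.imwrite("pics/top2.png",t[:,:,::-1])
cv2.imwrite("pics/s2c.png",cv2.resize(s[200:370,160:400,::-1],None,fx=3,fy=3,interpolation=cv2.INTER_CUBIC))
print(bot.read_state()["moment"])
E
```

```text
time_s: 4.45
position: [0.554, 0.1723, 0.033]
tcp_rot: [[0.171, 0.985, -0.003], [0.985, -0.171, -0.0], [-0.001, -0.002, -1.0]]
force: [-0.4, 0.0, -7.8]
opening: 0.342
[-0.09426963 -0.05422181 -0.00826123]
```

View pics/s2c.png

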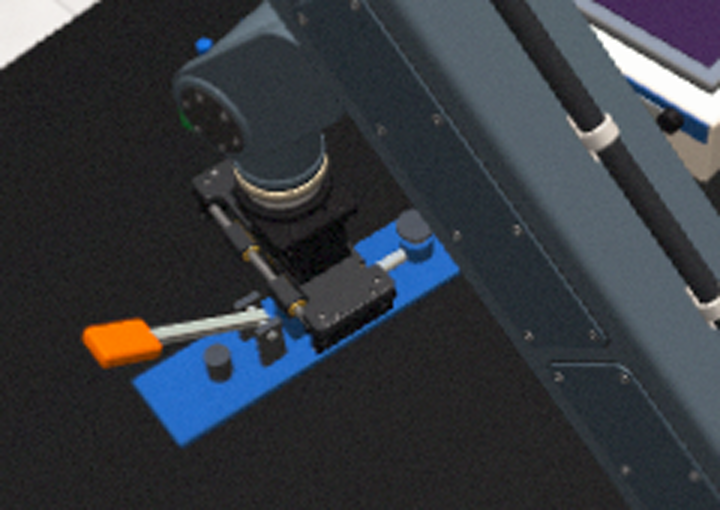

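Jack is held and lifted level (7.8 N). Staging it 100 mm short of the tab, turned to the viewer's heading.

Run:
```python
from h import *
plan((.5785,.0908,.033),3.4)
```

```text
shift [-76.2  37.6   0. ] turn [-1.000e-01  1.000e-02 -1.322e+01] t 4.55 pos [0.5544 0.1723 0.0331] F [-0.41 -0.12 -8.23] open 0.339
```

```bash
python3 -m jog '[[[-11,5,-2],[0,0,-2],1],[[-22,11,-2],[0,0,-4],1],[[-33,16,-2],[0,0,-6],1],[[-44,22,-2],[0,0,-8],1],[[-55,27,-2],[0,0,-10],1],[[-66,33,-2],[0,0,-12],1],[[-76,38,-2],[0,0,-13.2],1],[[-76,38,-2],[0,0,-13.2],1],[[-76,38,-2],[0,0,-13.2],1],[[-76,38,-2],[0,0,-13.2],1]]'
python3 - <<'E'
from h import *
t=vision.capture("top"); s=vision.capture("side")
cv2.imwrite("pics/t3.png",t[:,:,::-1])
cv2.imwrite("pics/t3c.png",cv2.resize(t[180:330,170:430,::-1],None,fx=3,fy=3,interpolation=cv2.INTER_CUBIC))
plan((.5785,.0908,.033),3.4)
E
```

```text
time_s: 5.38
position: [0.579, 0.0913, 0.0352]
tcp_rot: [[-0.058, 0.998, -0.002], [0.998, 0.058, 0.0], [0.001, -0.002, -1.0]]
force: [-0.2, 0.7, -9.1]
opening: 0.344
shift [-0.8 -0.6  2.4] turn [-0.06 -0.02  0.  ] t 5.4833 pos [0.5791 0.0917 0.0354] F [ 0.14 -0.73 -9.03] open 0.343
```

View pics/t3c.png

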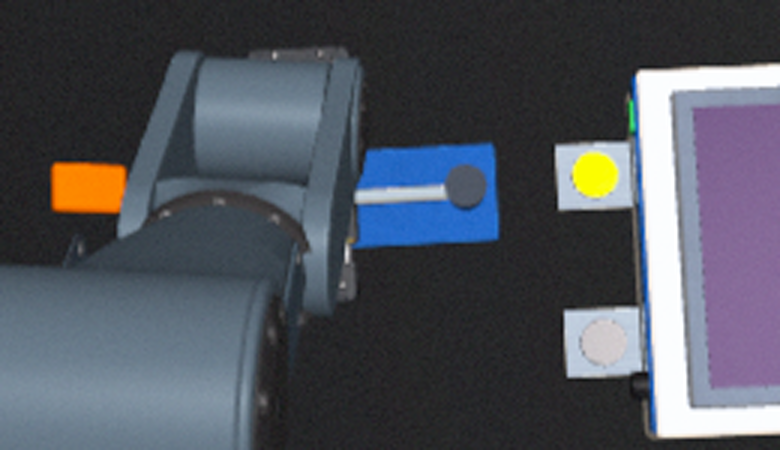

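Top crop shows the jack aligned with the yellow tab, saddle at (466,186) and yellow disc at (595,174) in the crop; I'll measure the remaining offset.

```bash
cat >> h.py <<'E'
def saddle(t,roi,z):
    m=cv2.inRange(t.max(2),75,130)&cv2.inRange(t.max(2)-t.min(2),0,45)
    zz=np.zeros_like(m); x0,y0,x1,y1=roi; zz[y0:y1,x0:x1]=255
    c,p=big(cv2.morphologyEx(m&zz,cv2.MORPH_OPEN,np.ones((5,5),np.uint8))); (u,v),r=cv2.minEnclosingCircle(c)
    return onz("top",p,z)[:2],p,(u,v,r)
E
python3 - <<'E'
from h import *
t=cv2.imread("pics/t3.png")[:,:,::-1].copy()
sd,p,c=saddle(t,(305,225,345,260),.058); print(sd,p,c)
y=onz("top",big(mask(t,*YEL))[1],.073)[:2]; vy=np.radians(3.4); vy=np.array([np.cos(vy),np.sin(vy)]); vx=np.array([vy[1],-vy[0]])
l=np.array([.5917,-.1288])
print("yellow",y); 
for q in(y,l): print("to go along vx",(q-sd)@vx,"vy",(q-sd)@vy)
o=onz("top",big(mask(t,*ORA,(170,220,220,260)))[1],.137)[:2]; a=sd-o; print("pad",o,np.linalg.norm(a),"yaw",yawof(a))
P=np.array([.5791,.0917]); print("saddle rel tcp",(sd-P)@vx,(sd-P)@vy)
E
```

```text
[ 0.58519272 -0.02761975] [324.56296296 241.55407407] (324.8829650878906, 241.58511352539062, 6.802377223968506)
yellow [ 0.59261946 -0.12871553]
to go along vx 0.10135828994101517 vy 0.0014180364777623708
to go along vx 0.10138808134336581 vy 0.0004951898813051878
pad [0.5694525  0.25158949] 0.2796525572062852 yaw -86.7734067480601
saddle rel tcp 0.11947106102088156 -0.0009944234229652268
```

```bash
python3 -m jog '[[[0,0,6],[0,0,0],1],[[0,0,6],[0,0,0],1],[[-12,1,6],[0,0,0],1],[[-24,1,6],[0,0,0],1],[[-36,1,6],[0,0,0],1],[[-48,1,6],[0,0,0],1],[[-60,1,6],[0,0,0],1],[[-72,1,6],[0,0,0],1],[[-84,1,6],[0,0,0],1],[[-96,1,6],[0,0,0],1],[[-101,1,6],[0,0,0],1],[[-101,1,6],[0,0,0],1]]'
python3 - <<'E'
from h import *
t=vision.capture("top"); s=vision.capture("side")
cv2.imwrite("pics/t4.png",t[:,:,::-1])
cv2.imwrite("pics/s4.png",s[:,:,::-1])
y=onz("top",big(mask(t,*YEL))[1],.073)[:2];print("yellow",y)
plan((.5852,-.0096,.0255),3.4)
E
```

```text
time_s: 6.48
position: [0.5873, -0.0117, 0.0296]
tcp_rot: [[-0.057, 0.998, 0.001], [0.998, 0.057, -0.0], [-0.0, 0.001, -1.0]]
force: [-0.4, 0.3, -8.2]
opening: 0.344
yellow [ 0.59269784 -0.12879074]
shift [ 0.4 -1.4  4. ] turn [-0.02 -0.03 -0.07] t 6.5833 pos [ 0.5866 -0.0099  0.0295] F [ 0.37 -0.24 -8.67] open 0.347
```

```bash
python3 -m jog '[[[0,-0.5,2],[0,0,0],1],[[0,-0.5,4],[0,0,0],1],[[0,-0.5,4],[0,0,0],1],[[0,-0.5,4],[0,0,0],1],[[0,-0.5,4],[0,0,0],1],[[0,-0.5,4.5],[0,0,0],1],[[0,-0.5,4.5],[0,0,0],1],[[0,-0.5,4.5],[0,0,0],1]]'
python3 - <<'E'
from h import *
t=vision.capture("top")
o=onz("top",big(mask(t,*ORA,(200,200,280,260)))[1],.127)[:2];print("pad",o)
plan((.5859,-.0095,.0255),3.4)
E
```

```text
time_s: 7.25
position: [0.5861, -0.0093, 0.0255]
tcp_rot: [[-0.059, 0.998, -0.0], [0.998, 0.059, 0.001], [0.001, -0.0, -1.0]]
force: [-2.2, 3.6, -1.7]
opening: 0.346
pad [0.57668104 0.15008955]
shift [-0.2 -0.2 -0. ] turn [-0.01 -0.04 -0.01] t 7.3 pos [ 0.5861 -0.0093  0.0255] F [-0.93  4.1  -0.81] open 0.343
```

```bash
python3 -m jog '[[[0,0,0],[0,0,0],0],[[0,0,0],[0,0,0],0],[[0,0,0],[0,0,0],0],[[0,0,0],[0,0,0],0],[[0,0,0],[0,0,0],0],[[0,0,0],[0,0,0],0],[[0,0,-30],[0,0,0],0],[[0,0,-70],[0,0,0],0],[[0,0,-110],[0,0,0],0],[[0,0,-150],[0,0,0],0],[[0,0,-150],[0,0,0],0],[[0,0,-150],[0,0,0],0]]'
python3 - <<'E'
from h import *
t=vision.capture("top"); s=vision.capture("side")
cv2.imwrite("pics/t5.png",t[:,:,::-1]); cv2.imwrite("pics/s5.png",s[:,:,::-1])
a=cv2.resize(t[180:330,220:420,::-1],None,fx=2,fy=2); b=cv2.resize(s[150:300,200:400,::-1],None,fx=2,fy=2)
cv2.imwrite("pics/c5.png",np.hstack([a,b]))
o=onz("top",big(mask(t,*ORA,(200,200,280,260)))[1],.127)[:2];print("pad",o)
E
```

```text
time_s: 8.3
position: [0.5883, -0.0103, 0.1782]
tcp_rot: [[-0.059, 0.998, 0.007], [0.998, 0.059, -0.002], [-0.002, 0.007, -1.0]]
force: [-0.9, 0.1, -0.5]
opening: 0.996
pad [0.57682967 0.15424272]
```

View pics/c5.png

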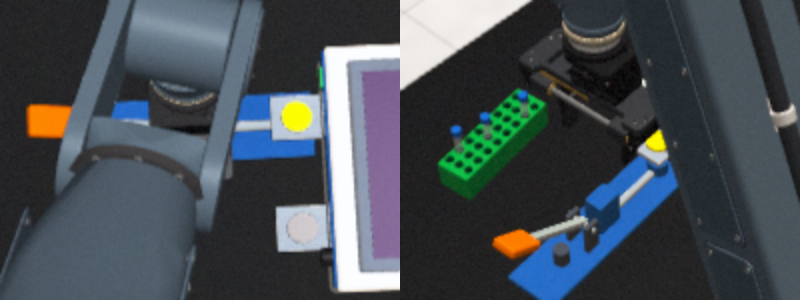

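```bash
python3 -m jog '[[[40,0,0],[0,0,0],0.5],[[80,0,0],[0,0,0],1],[[120,0,0],[0,0,0],1],[[160,0,0],[0,0,0],1],[[200,0,0],[0,0,0],1],[[240,0,0],[0,0,0],1],[[280,0,0],[0,0,0],1],[[320,0,0],[0,0,0],1],[[350,0,0],[0,0,0],1],[[350,0,0],[0,0,0],1],[[350,0,0],[0,0,0],1],[[350,0,0],[0,0,0],1]]'
python3 - <<'E'
from h import *
t=vision.capture("top"); s=vision.capture("side")
cv2.imwrite("pics/t6.png",t[:,:,::-1]); cv2.imwrite("pics/s6.png",s[:,:,::-1])
a=cv2.resize(t[180:330,200:400,::-1],None,fx=2,fy=2); b=cv2.resize(s[170:320,200:400,::-1],None,fx=2,fy=2)
cv2.imwrite("pics/c6.png",np.hstack([a,b]))
ot=big(mask(t,*ORA,(200,200,280,260)))[1];o=onz("top",ot,.127)[:2];print("pad",o)
os_=big(mask(s,*ORA,(200,240,330,330)))[1]; print(tri(ot,os_))
c,ax,L=jack_pose(t,(200,200,380,290)); print("plate (tab may hide)",c,yawof(ax),L)
print("yellow",onz("top",big(mask(t,*YEL))[1],.073))
E
```

```text
time_s: 9.4
position: [0.5644, 0.3386, 0.1728]
tcp_rot: [[-0.059, 0.998, -0.004], [0.998, 0.059, -0.002], [-0.002, -0.004, -1.0]]
force: [0.7, -0.6, 0.4]
opening: 0.174
pad [0.57606153 0.15055714]
(array([0.57557626, 0.15036185, 0.12345654]), np.float64(0.002547522838641881))
plate (tab may hide) [ 0.58556322 -0.00943105] -86.43823317811066 [0.2971413  0.08168318 0.29448394 0.08182206]
yellow [ 0.59261131 -0.12872361  0.073     ]
```

View pics/c6.png

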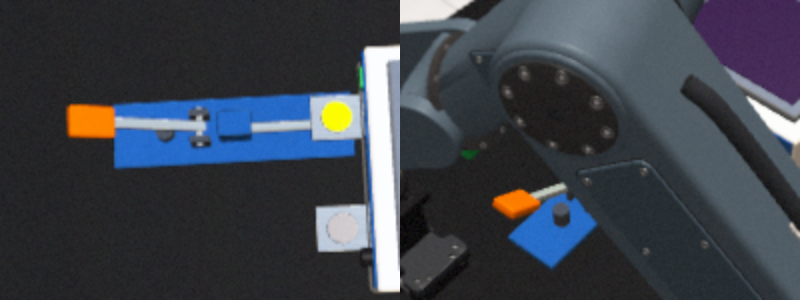

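Plate centre and heading agree with the goal within 1 mm (saddle at about (.5927,-.1292) against lift point (.592,-.1288)); jack flat and released, disc still on its tab. Next, hover over the pad.

Run:
```python
from h import *
h=np.radians(-86.5); vx=np.array([np.cos(h),np.sin(h)]); o=np.array([.5856,-.0094])
p=o-.157*vx; print(p); plan((p[0],p[1],.150),3.5)
```

```text
[0.57601538 0.14730716]
shift [-190.8   -0.2   24.1] turn [-0.14  0.07 -0.21] t 9.5 pos [0.5653 0.3378 0.1738] F [-0.25 -0.22  0.15] open 0.081
```

```bash
python3 -m jog '[[[-40,0,0],[0,0,0],1],[[-80,0,0],[0,0,0],1],[[-120,0,0],[0,0,0],1],[[-160,0,0],[0,0,0],1],[[-191,0,12],[0,0,0],1],[[-191,0,24],[0,0,0],1],[[-191,0,24],[0,0,0],1],[[-191,0,24],[0,0,0],1],[[-191,0,24],[0,0,0],1],[[-191,0,24],[0,0,0],1]]'
python3 - <<'E'
from h import *
plan((.5760,.1473,.150),3.5)
E
```

```text
time_s: 10.33
position: [0.5773, 0.1495, 0.1517]
tcp_rot: [[-0.06, 0.998, 0.001], [0.998, 0.06, 0.0], [0.0, 0.001, -1.0]]
force: [-0.4, -0.1, 1.1]
opening: 0.006
shift [-2.1 -1.4  1.7] turn [ 0.07 -0.01 -0.08] t 10.3333 pos [0.5773 0.1495 0.1517] F [-0.43 -0.1   1.15] open 0.006
```

```bash
python3 -m jog '[[[-2,-1,12],[0,0,0],1],[[-2,-1,21],[0,0,0],1],[[1,-1,28],[0,0,0],1],[[4,-1,35],[0,0,0],1],[[7,-1,41],[0,0,0],1],[[10,-1,47],[0,0,0],1],[[12.5,-1,54],[0,0,0],1],[[15,-1,60],[0,0,0],1],[[17,-1,67],[0,0,0],1],[[18.5,-1,74],[0,0,0],1],[[18.5,-1,74],[0,0,0],1]]'
python3 - <<'E'
from h import *
t=vision.capture("top")
print("yellow",onz("top",big(mask(t,*YEL))[1],.073))
h=np.radians(-86.5); vx=np.array([np.cos(h),np.sin(h)]); s=bot.read_state(); print("jack x",(s["position"][:2]-[.5856,-.0094])@vx, s["position"],s["force"])
E
```

```text
time_s: 11.25
position: [0.5752, 0.167, 0.0766]
tcp_rot: [[-0.06, 0.998, 0.001], [0.998, 0.06, -0.001], [-0.001, 0.001, -1.0]]
force: [-0.6, -2.3, 7.2]
opening: 0.006
yellow [ 0.59451679 -0.13234351  0.073     ]
jack x -0.17662796630476418 [0.57528555 0.16692717 0.07699833] [-0.16005142 -2.81619666  8.42599478]
```

```bash
python3 -m jog '[[[0.5,0,3],[0,0,0],1],[[1,0,6],[0,0,0],1],[[1.5,0,9],[0,0,0],1],[[1.5,0,11],[0,0,0],1],[[1.5,0,12],[0,0,0],1],[[1.5,0,12],[0,0,0],1]]'
```

```text
time_s: 11.8
position: [0.5752, 0.1685, 0.0656]
tcp_rot: [[-0.06, 0.998, 0.001], [0.998, 0.06, -0.001], [-0.001, 0.001, -1.0]]
force: [0.1, -2.5, 7.8]
opening: 0.003
```

```bash
python3 -m jog '[[[0,0,1],[0,0,0],1],[[0,0,2],[0,0,0],1],[[0,0,2],[0,0,0],1],[[0,0,2],[0,0,0],1]]'
```

```text
time_s: 12.13
position: [0.5752, 0.1687, 0.0643]
tcp_rot: [[-0.06, 0.998, 0.001], [0.998, 0.06, -0.001], [-0.001, 0.001, -1.0]]
force: [-1.1, -2.2, 11.2]
opening: 0.005
```

```bash
python3 -m jog '[[[0,0,1],[0,0,0],1],[[0,0,2],[0,0,0],1],[[0,0,2],[0,0,0],1],[[0,0,2],[0,0,0],1]]'
python3 - <<'E'
from h import *
t=vision.capture("top"); s=vision.capture("side")
cv2.imwrite("pics/t7.png",t[:,:,::-1]); cv2.imwrite("pics/s7.png",s[:,:,::-1])
cv2.imwrite("pics/c7.png",np.hstack([cv2.resize(i[150:300,220:420,::-1],None,fx=2,fy=2) for i in(t,s)]))
yt,ys=[big(mask(i,*YEL))[1] for i in(t,s)]; print(onz("top",yt,.073),ys)
print(tri(yt,ys))
E
```

```text
time_s: 12.47
position: [0.5752, 0.1687, 0.0636]
tcp_rot: [[-0.06, 0.998, 0.002], [0.998, 0.06, -0.001], [-0.001, 0.002, -1.0]]
force: [-4.0, -2.5, 18.7]
opening: 0.004Traceback (most recent call last):
  File "<stdin>", line 5, in <module>
  File "h.py", line 19, in big
    c=max(cv2.findContours(m,cv2.RETR_EXTERNAL,cv2.CHAIN_APPROX_NONE)[0],key=cv2.contourArea)
ValueError: max() iterable argument is empty
```

View pics/c7.png

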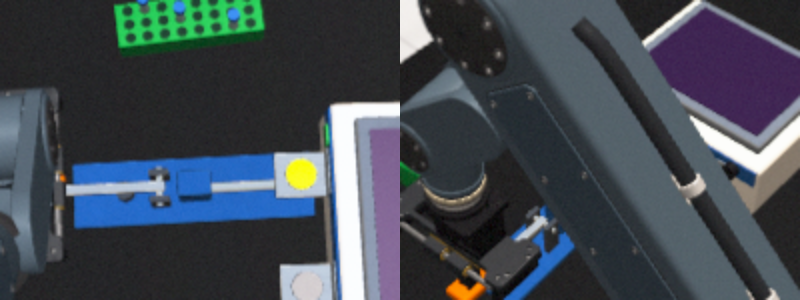

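At the stop (18.7 N, tip stopped at z = 63.6 mm); the top view shows the front raised with the disc in place at (300,174) in the crop. Letting it spring back, following the arc up.

```bash
python3 -m jog '[[[0,0,-8],[0,0,0],1],[[-1,0,-17],[0,0,0],1],[[-3,0,-25],[0,0,0],1],[[-5,0,-33],[0,0,0],1],[[-8,0,-41],[0,0,0],1],[[-11,0,-49],[0,0,0],1],[[-15,0,-57],[0,0,0],1],[[-19,0,-65],[0,0,0],1],[[-20,0,-75],[0,0,0],1],[[-20,0,-90],[0,0,0],1],[[-20,0,-95],[0,0,0],1],[[-20,0,-95],[0,0,0],1]]'
python3 -m jog '[[[40,0,-20],[0,0,0],1],[[80,0,-20],[0,0,0],1],[[120,0,-20],[0,0,0],1],[[160,0,-20],[0,0,0],1],[[191,0,-20],[0,0,0],1],[[191,0,-20],[0,0,0],1],[[191,0,-20],[0,0,0],1],[[191,0,-20],[0,0,0],1],[[191,0,-20],[0,0,0],1]]'
python3 - <<'E'
from h import *
t=vision.capture("top"); s=vision.capture("side")
cv2.imwrite("pics/t8.png",t[:,:,::-1]); cv2.imwrite("pics/s8.png",s[:,:,::-1])
cv2.imwrite("pics/c8.png",np.hstack([cv2.resize(i[150:300,200:400,::-1],None,fx=2,fy=2) for i in(t,s)]))
ot=big(mask(t,*ORA,(200,200,280,260)))[1];o=onz("top",ot,.127)[:2];print("pad",o)
os_=big(mask(s,*ORA,(200,240,330,330)))[1]; print(tri(ot,os_))
c,ax,L=jack_pose(t,(200,200,380,290)); print("plate",c,yawof(ax),L)
print("yellow",onz("top",big(mask(t,*YEL))[1],.073))
print("grey",onz("top",(371.4,294.3),.073), t[294,371])
plan((.5760,.1473,.150),3.5)
E
```

```text
time_s: 13.57
position: [0.5765, 0.1493, 0.1574]
tcp_rot: [[-0.059, 0.998, 0.002], [0.998, 0.059, 0.001], [0.001, 0.002, -1.0]]
force: [-0.3, -0.6, -0.0]
opening: 0.005
time_s: 14.32
position: [0.5643, 0.3381, 0.1754]
tcp_rot: [[-0.058, 0.998, -0.002], [0.998, 0.058, -0.001], [-0.001, -0.002, -1.0]]
force: [-0.2, 0.4, 0.9]
opening: 0.006
pad [0.57601304 0.15061768]
(array([0.57561041, 0.15048028, 0.12352002]), np.float64(0.002322767608165117))
plate [ 0.58528702 -0.00944504] -86.42996287539152 [0.29713792 0.08188907 0.29447394 0.08202783]
yellow [ 0.59257442 -0.12868429  0.073     ]
grey [ 0.46093866 -0.13668839  0.073     ] [210 204 209]
shift [-190.9    0.4   25.9] turn [-0.05  0.03 -0.23] t 14.4167 pos [0.5648 0.3379 0.1758] F [ 0.72 -0.35 -0.22] open 0.004
```

View pics/c8.png

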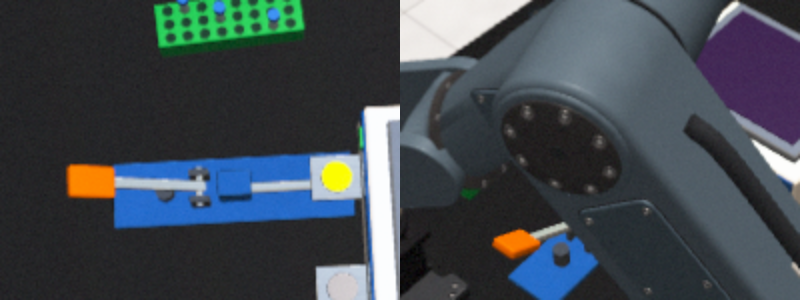

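The handle is fully back up (pad at z = 123.5 mm, crop (92,181)), the jack has not moved, and the disc is back at its start position. Second stroke.

```bash
python3 -m jog '[[[-40,0,0],[0,0,0],1],[[-80,0,0],[0,0,0],1],[[-120,0,0],[0,0,0],1],[[-160,0,0],[0,0,0],1],[[-191,0,12],[0,0,0],1],[[-191,0,24],[0,0,0],1],[[-191,0,24],[0,0,0],1],[[-191,0,24],[0,0,0],1],[[-191,0,24],[0,0,0],1],[[-191,0,24],[0,0,0],1]]'
```

```text
time_s: 15.25
position: [0.5763, 0.1496, 0.1528]
tcp_rot: [[-0.06, 0.998, 0.001], [0.998, 0.06, 0.0], [0.0, 0.001, -1.0]]
force: [-0.6, 0.1, 0.2]
opening: 0.002
```

```bash
python3 -m jog '[[[-2,0,13],[0,0,0],1],[[-2,0,22],[0,0,0],1],[[1,0,29],[0,0,0],1],[[4,0,36],[0,0,0],1],[[7,0,42],[0,0,0],1],[[10,0,48],[0,0,0],1],[[12.5,0,55],[0,0,0],1],[[15,0,61],[0,0,0],1],[[17,0,68],[0,0,0],1],[[18.5,0,75],[0,0,0],1],[[19,0,79],[0,0,0],1],[[19.5,0,83],[0,0,0],1]]'
python3 -m jog '[[[0.5,0,2],[0,0,0],1],[[0.5,0,4],[0,0,0],1],[[0.5,0,6],[0,0,0],1],[[0.5,0,7],[0,0,0],1],[[0.5,0,7],[0,0,0],1],[[0.5,0,7],[0,0,0],1]]'
```

```text
time_s: 16.25
position: [0.5752, 0.1681, 0.0695]
tcp_rot: [[-0.06, 0.998, 0.001], [0.998, 0.06, -0.001], [-0.001, 0.001, -1.0]]
force: [-0.7, -2.8, 8.2]
opening: 0.008
time_s: 16.75
position: [0.5753, 0.1687, 0.064]
tcp_rot: [[-0.06, 0.998, 0.002], [0.998, 0.06, -0.001], [-0.001, 0.002, -1.0]]
force: [-2.0, -1.9, 13.5]
opening: 0.006
```

```bash
python3 -m jog '[[[0,0,1],[0,0,0],1],[[0,0,1.5],[0,0,0],1],[[0,0,1.5],[0,0,0],1],[[0,0,1.5],[0,0,0],1],[[0,0,1.5],[0,0,0],1],[[0,0,1.5],[0,0,0],1]]'
python3 - <<'E'
from h import *
t=vision.capture("top"); cv2.imwrite("pics/t9.png",t[:,:,::-1]); cv2.imwrite("pics/t9c.png",cv2.resize(t[110:360,130:500,::-1],None,fx=2,fy=2))
for n in("t7","t9"):
    i=cv2.imread(f"pics/{n}.png")[:,:,::-1].copy(); c,a,L=jack_pose(i,(200,200,380,290)); print(n,"yellow px",big(mask(i,*YEL))[1],"plate",c,yawof(a))
y=big(mask(t,*YEL))[1]; print(onz("top",y,.092))
E
```

```text
time_s: 17.25
position: [0.5752, 0.1687, 0.0634]
tcp_rot: [[-0.06, 0.998, 0.002], [0.998, 0.06, -0.001], [-0.001, 0.002, -1.0]]
force: [-3.5, -3.3, 19.9]
opening: 0.005
t7 yellow px [370.15653153 236.61148649] plate [ 0.58557613 -0.00946036] -86.35998903691267
t9 yellow px [370.15653153 236.61148649] plate [ 0.58553283 -0.00952459] -86.49705096921348
[ 0.59219378 -0.13268825  0.092     ]
```

View pics/t9c.png

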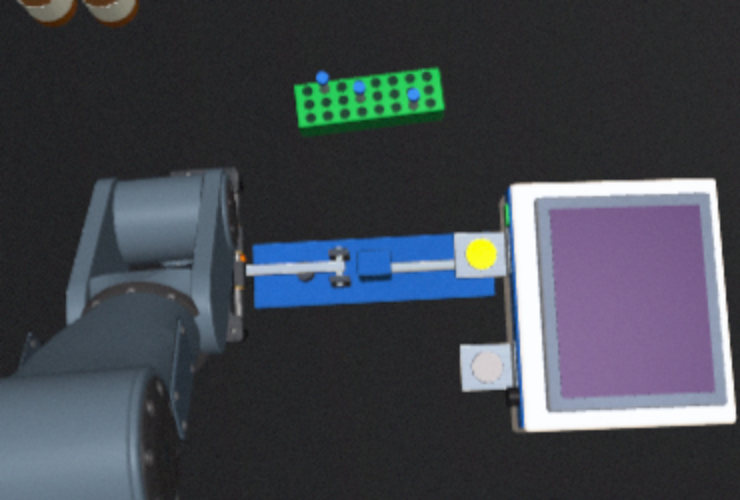

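The top view shows the viewer raised, both discs on their tabs (yellow at (481,253) in the crop), jack and rack unmoved. The disc pixel matches the first full lift exactly, with about 20 N held at the stop.

```bash
python3 -c "
from rig import bot
print(bot.hand_in()); s=bot.read_state(); print(s['time_s'],s['position'],s['force'])"
```

```text
the job is handed in; nothing more can be done
None
the job is handed in; nothing more can be done
```

The job is handed in at about 17.3 s. The jack sits flat and released with its saddle under the yellow-disc tab. I did the trial lift, let the handle spring fully back up, and the arm is now holding it down at its stop again.

**Last checks:**
- **Saddle position:** in the camera view the saddle centre is within about 1 mm of the lift point, and the jack's measured position changed by less than 0.5 mm over the two strokes.
- **Trial lift and return:** the first stroke ended on the firm stop at 18.7 N. Afterwards the pad was back at 123.5 mm, against 123 mm nominal for handle up.
- **Final hold:** the tip is at 63.4 mm, at the stop, pressing with about 20 N. The yellow disc appears at the same pixel as in the first full lift.
- **Surroundings:** both discs are on their tabs. The tube rack looks unmoved. The tip box was not in the last picture I viewed; the arm stayed well above it throughout.

**What I could not check:** during both presses the arm hid the front of the viewer from the side camera, so the raised height was judged from the handle stop and the top view only. The state could not be read after hand-in.

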